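# Pill bottles to the turntable rack in reverse order

### The arm

A 6-joint arm with a two-finger parallel gripper is mounted at the origin on the work surface. World frame = base frame: x ahead of the robot, y to its left, z up, the work surface at z = 0. Lengths are in mm, angles in rad, forces in N, time in s.
With the tool pointing down it reaches from about 300 to 775 mm from the base axis. Payload 14.6 kg.
Tool frame: the origin (TCP) lies midway between the tips of the shut fingers; the grasp point (between the pads) lies 19 mm behind it; z points along the fingers, y is the direction in which the jaws open and shut (so a half turn about z gives the same grasp; the last joint's range is limited). The gripper opens to 94 mm and grips with 3 to 60 N. Pads are 16 mm wide; open, the fingers measure 119 mm over their backs; the gripper's body (75 mm by 177 mm) begins 78 mm behind the grasp point.
Start: joints at [-1.335, 0.3, 1.521, -0, 1.321, -0.067], TCP at [164, -524.97, 185.146] pointing down, gripper open.
Joint ranges: [-3.03, 3.03], [-0.79, 2.21], [0.23, 2.52], [-1.04, 4.18], [0, 3.07], [-2.55, 2.55]. Speed limits (rad/s): [2.22, 2.22, 2.57, 3.14, 3.14, 3.14].

### API

Orientations are given as [roll, pitch, yaw] about the fixed x, y, z axes, in that order (R = Rz(yaw) Ry(pitch) Rx(roll)).
In Python, from cell import read_state, camera, get_calibration, sign_off gives the robot as it stands.
- The arm moves only by the tool carry_out, never from a script. Its argument "series" is a list of rows, each an object with "delta_pos": the shift along the world's x, y, z in mm, a list of three; "turn": the turn, a rotation vector about the world's x, y, z in rad, a list of three; "hand": the opening, from 0 (shut) to 1 (fully open). A call has 1 to 8 rows; each row is the pose to reach, as a shift and turn from the pose commanded when the call began; what a row does not reach only later rows make up. A row lasts 1/8 s, in which the tool goes at most 62.5 mm and 10.7 degrees, less where a joint would pass 70% of its speed; a pose out of reach is approached as far as the arm can. A call with a gripper value outside its range is refused whole. The fingers move at their own pace and stop on an object; "squeeze" is the grip in N (left out, the last holds). Time passes only in rows, so rows that repeat a pose let the fingers close. It gives the time, the measured TCP pose, the force and the opening at its end, in the units of the state.
- read_state(): the state, without advancing time (a new reading comes with each control period).
- camera(name): name is "side" or "top"; returns the picture (480x640x3 uint8, red, green, blue); there is no depth.
- get_calibration(name): a dict with "intrinsics" (3x3 intrinsics, pixels), "pose" (4x4, takes a point from camera to world coordinates). Camera axes: x right, y down, z forward; pixel columns grow to the right and rows downward; lengths in mm; the calibration is good to about 2 mm. A picture is of the moment at which its call begins. get_calibration takes no time and is no camera call.
- sign_off(): hands the job in, once; it reports no verdict.
The state is a dict: "clock": time; "joints": joint angles; "qd": joint speeds; "effort": joint torques, N m; "eef_pos": TCP position; "eef_rot": TCP orientation; "wrist_force": force on the tool from outside, world axes, zero at the start; "moment": the same for the moment, N m; "finger_gap": finger opening in mm.
Only numpy, scipy, OpenCV 4.12 (cv2) and the standard library are available. Lean on these libraries where they do the work, as an engineer would, in place of code of your own. Each camera call takes 0.05 s, during which the arm holds its last target.

### The job

Move the four pill bottles from the wooden tray into the cells of the metal rack on the turntable, in reverse order: the bottle nearest the blue mug goes into the cell furthest from the rack's black knob, the next one beside it, and so on, so that the bottle furthest from the mug ends up beside the black knob. Keep the bottles upright throughout, stand one in each cell and let go, and leave the mug where it is.

Things in the scene. Friction and masses are not known exactly. Their poses are not given: they have to be found in the camera images.
- bottle_red_mid (a point): centre (half-way up) of the pill bottle with the red cap and red band: a loose upright white cylinder, 34 mm in diameter and 70 mm tall, about 60 g, the top 20 mm being the cap; it starts upright on the mat of its own colour. z is up along the bottle
- bottle_yellow_mid (a point): centre (half-way up) of the pill bottle with the yellow cap and yellow band: a loose upright white cylinder, 34 mm in diameter and 70 mm tall, about 60 g, the top 20 mm being the cap; it starts upright on the mat of its own colour. z is up along the bottle
- bottle_green_mid (a point): centre (half-way up) of the pill bottle with the green cap and green band: a loose upright white cylinder, 34 mm in diameter and 70 mm tall, about 60 g, the top 20 mm being the cap; it starts upright on the mat of its own colour. z is up along the bottle
- bottle_blue_mid (a point): centre (half-way up) of the pill bottle with the blue cap and blue band: a loose upright white cylinder, 34 mm in diameter and 70 mm tall, about 60 g, the top 20 mm being the cap; it starts upright on the mat of its own colour. z is up along the bottle
- mat_red: fixed round red mat, 54 mm in diameter and 4 mm thick, on the wooden tray, under the red bottle at the start. Origin: centre of its underside (the tray's top face, 10 mm above the shelf). The tray (66 x 252 mm) holds the four mats in a straight row 62 mm apart, in any order; y runs along the row towards the tray's end where the mug stands, z up
- mat_yellow: fixed round yellow mat, 54 mm in diameter and 4 mm thick, on the wooden tray, under the yellow bottle at the start. Origin: centre of its underside (the tray's top face, 10 mm above the shelf). The tray (66 x 252 mm) holds the four mats in a straight row 62 mm apart, in any order; y runs along the row towards the tray's end where the mug stands, z up
- mat_green: fixed round green mat, 54 mm in diameter and 4 mm thick, on the wooden tray, under the green bottle at the start. Origin: centre of its underside (the tray's top face, 10 mm above the shelf). The tray (66 x 252 mm) holds the four mats in a straight row 62 mm apart, in any order; y runs along the row towards the tray's end where the mug stands, z up
- mat_blue: fixed round blue mat, 54 mm in diameter and 4 mm thick, on the wooden tray, under the blue bottle at the start. Origin: centre of its underside (the tray's top face, 10 mm above the shelf). The tray (66 x 252 mm) holds the four mats in a straight row 62 mm apart, in any order; y runs along the row towards the tray's end where the mug stands, z up
- rack: fixed aluminium tray 67 x 253 mm, 18 mm high, on the white locked turntable (22 mm high): a row of four cells, 57 x 57 mm inside, walls and floor 5 mm. Origin: centre of its underside; y along the row to the end with a black knob (30 mm tall, at y = 140 mm), z up. Cell centres y = -93, -31, 31, 93 mm, x = 0. Things up to 60 mm tall stand 65 mm or more from its centre line
- mug: blue ceramic mug, loose, 76 mm across and 85 mm tall, standing on the shelf in line with the row of mats just past one end of the tray, its axis about 85 mm from the centre of the nearest mat; the handle points away from the tray. It marks that end and is to be left alone. Origin: centre of its underside
Mind the look-alikes: they are no part of the job. Leave any orange or purple look-alike of the part that bears bottle_red_mid alone.

How it is judged (in metres and radians):
At the end, for the whole second after the job is handed in: Each bottle upright (0.15 rad), at rest on a cell's floor, centre within 14 mm of the cell's centre in x and y; from the rack's plain end to its knob stand the bottles of the 1st, 2nd, 3rd and 4th mat counted from the mug. Mug upright, within 20 mm of its start (x of bottle_red_mid in the frame of rack between -0.014 and 0.014 m and z of bottle_red_mid in the frame of rack between 0.033 and 0.047 m and angle between each of bottle_red_mid, bottle_yellow_mid, bottle_green_mid, bottle_blue_mid's own z axis and vertical below 0.15 rad and linear speed of each of bottle_red, bottle_yellow, bottle_green, bottle_blue below 0.02 m/s and x of bottle_yellow_mid in the frame of rack between -0.014 and 0.014 m and z of bottle_yellow_mid in the frame of rack between 0.033 and 0.047 m and x of bottle_green_mid in the frame of rack between -0.014 and 0.014 m and z of bottle_green_mid in the frame of rack between 0.033 and 0.047 m and x of bottle_blue_mid in the frame of rack between -0.014 and 0.014 m and z of bottle_blue_mid in the frame of rack between 0.033 and 0.047 m and distance of mug from where it was at the start of the episode below 0.02 m and angle between mug's own z axis and vertical below 0.2 rad and ((horizontal distance between mat_red and mug between 0.05 and 0.116 m and y of bottle_red_mid in the frame of rack between -0.107 and -0.079 m) or (horizontal distance between mat_red and mug between 0.116 and 0.178 m and y of bottle_red_mid in the frame of rack between -0.045 and -0.017 m) or (horizontal distance between mat_red and mug between 0.178 and 0.24 m and y of bottle_red_mid in the frame of rack between 0.017 and 0.045 m) or (horizontal distance between mat_red and mug between 0.24 and 0.31 m and y of bottle_red_mid in the frame of rack between 0.079 and 0.107 m)) and ((horizontal distance between mat_yellow and mug between 0.05 and 0.116 m and y of bottle_yellow_mid in the frame of rack between -0.107 and -0.079 m) or (horizontal distance between mat_yellow and mug between 0.116 and 0.178 m and y of bottle_yellow_mid in the frame of rack between -0.045 and -0.017 m) or (horizontal distance between mat_yellow and mug between 0.178 and 0.24 m and y of bottle_yellow_mid in the frame of rack between 0.017 and 0.045 m) or (horizontal distance between mat_yellow and mug between 0.24 and 0.31 m and y of bottle_yellow_mid in the frame of rack between 0.079 and 0.107 m)) and ((horizontal distance between mat_green and mug between 0.05 and 0.116 m and y of bottle_green_mid in the frame of rack between -0.107 and -0.079 m) or (horizontal distance between mat_green and mug between 0.116 and 0.178 m and y of bottle_green_mid in the frame of rack between -0.045 and -0.017 m) or (horizontal distance between mat_green and mug between 0.178 and 0.24 m and y of bottle_green_mid in the frame of rack between 0.017 and 0.045 m) or (horizontal distance between mat_green and mug between 0.24 and 0.31 m and y of bottle_green_mid in the frame of rack between 0.079 and 0.107 m)) and ((horizontal distance between mat_blue and mug between 0.05 and 0.116 m and y of bottle_blue_mid in the frame of rack between -0.107 and -0.079 m) or (horizontal distance between mat_blue and mug between 0.116 and 0.178 m and y of bottle_blue_mid in the frame of rack between -0.045 and -0.017 m) or (horizontal distance between mat_blue and mug between 0.178 and 0.24 m and y of bottle_blue_mid in the frame of rack between 0.017 and 0.045 m) or (horizontal distance between mat_blue and mug between 0.24 and 0.31 m and y of bottle_blue_mid in the frame of rack between 0.079 and 0.107 m))); the robot touches nothing.
It fails at once if a bottle is tipped over (more than about 45 degrees) (angle between any of bottle_red_mid, bottle_yellow_mid, bottle_green_mid, bottle_blue_mid's own z axis and vertical above 0.8 rad).
It fails at once if the mug is knocked over or pushed away (angle between mug's own z axis and vertical above 0.4 rad or distance of mug from where it was at the start of the episode above 0.025 m).
It also fails if it takes over 122 s, if anything falls off the work surface, if the arm or the gripper's body presses on something with over 40 N, if the wrist force passes 120 N, or if a joint passes its speed limit or range.

## Working session

There is one attempt and no reset: what is moved stays moved. The work goes in short steps, Python scripts to look and compute and a tool call to move; the robot and the scene stay as the last step left them, time stands still between calls to the robot, and variables do not carry over. Pictures are saved under pics/ and viewed, and the job is handed in when it is done.

Besides the shell and the picture viewer there is one more tool, called after ">>>" as a command line: name --argument value ..., lists and objects as JSON in quotes. carry_out: Moves the arm, as the interface text tells. Its arguments: {"type":"object","properties":{"series":{"type":"array"},"squeeze":{"type":"number"}},"required":["series"]}

```bash
mkdir -p pics; python3 - <<'E'
from cell import *
import cv2,numpy as np
print(read_state())
for n in("side","top"):
    cv2.imwrite(f"pics/{n}0.png",camera(n)[:,:,::-1]); c=get_calibration(n); print(n,np.round(c["intrinsics"],1).tolist(),np.round(c["pose"],4).tolist())
E
```

```text
{'clock': 0.0, 'joints': array([-1.33459505e+00,  3.00441903e-01,  1.52159175e+00, -1.73733276e-05,
        1.32068766e+00, -6.65993821e-02]), 'qd': array([-1.04448687e-03,  3.13311950e-05,  1.41466250e-05,  5.98169917e-04,
        9.78352714e-04,  4.27709401e-04]), 'effort': array([-5.28860164e-04, -5.31805301e+01, -3.52739847e+01,  7.08260620e-02,
        2.43462611e-02, -1.16759529e-04]), 'eef_pos': array([ 163.93255645, -524.70034672,  184.59784126]), 'eef_rot': array([-3.14046537e+00, -5.83221701e-05,  3.02804932e-01]), 'wrist_force': array([ 0.67599242,  0.26937618, -1.43665208]), 'moment': array([-0.03060368,  0.00633028, -0.01638574]), 'finger_gap': 94.15515286804904}
side [[474.0, 0.0, 309.3], [0.0, 474.0, 232.4], [0.0, 0.0, 1.0]] [[-0.8889, -0.3416, 0.3051, 227.0209], [-0.458, 0.6627, -0.5925, 469.5738], [0.0003, -0.6664, -0.7456, 728.997], [0.0, 0.0, 0.0, 1.0]]
top [[484.1, 0.0, 316.8], [0.0, 484.1, 232.6], [0.0, 0.0, 1.0]] [[-0.0027, -0.9988, 0.0496, 445.1186], [-1.0, 0.0026, -0.003, -57.0328], [0.0028, -0.0496, -0.9988, 953.1872], [0.0, 0.0, 0.0, 1.0]]
```

View pics/side0.png

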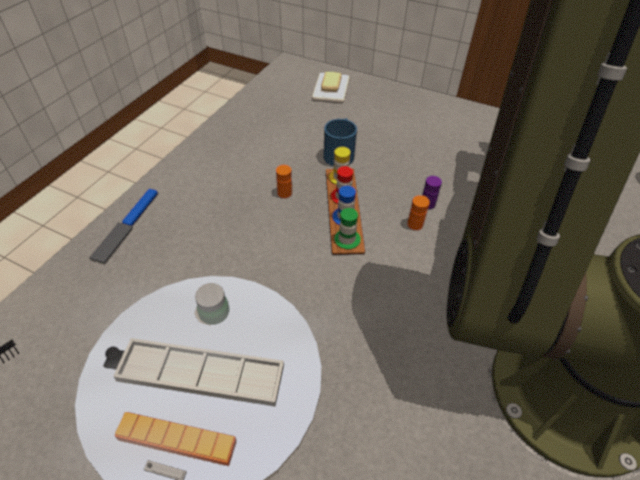

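View pics/top0.png

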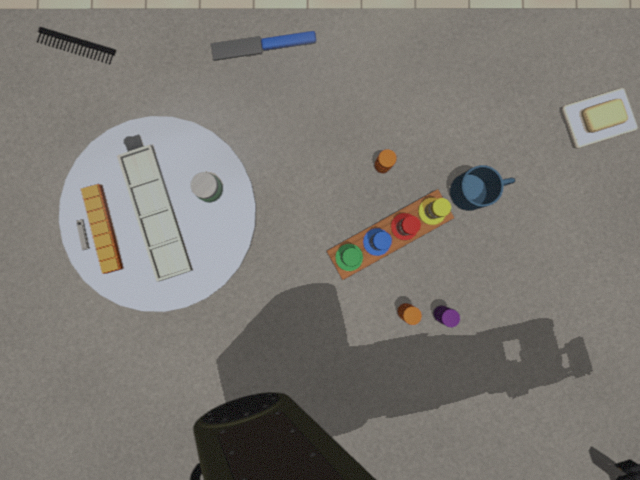

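The top view shows the mug at about (475,187). From it the row runs yellow (435,209), red (405,226), blue (378,241), green (349,257). The rack's knob is at (133,142) and its plain end at about (173,272). I'll enlarge both areas.

```bash
python3 - <<'E'
import cv2
a=cv2.imread("pics/top0.png")
cv2.imwrite("pics/t_tray.png",cv2.resize(a[160:300,310:510],None,fx=4,fy=4,interpolation=cv2.INTER_CUBIC))
cv2.imwrite("pics/t_rack.png",cv2.resize(a[130:290,60:260],None,fx=3.75,fy=3.75,interpolation=cv2.INTER_CUBIC))
E
```

```text
(no output)
```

View pics/t_tray.png

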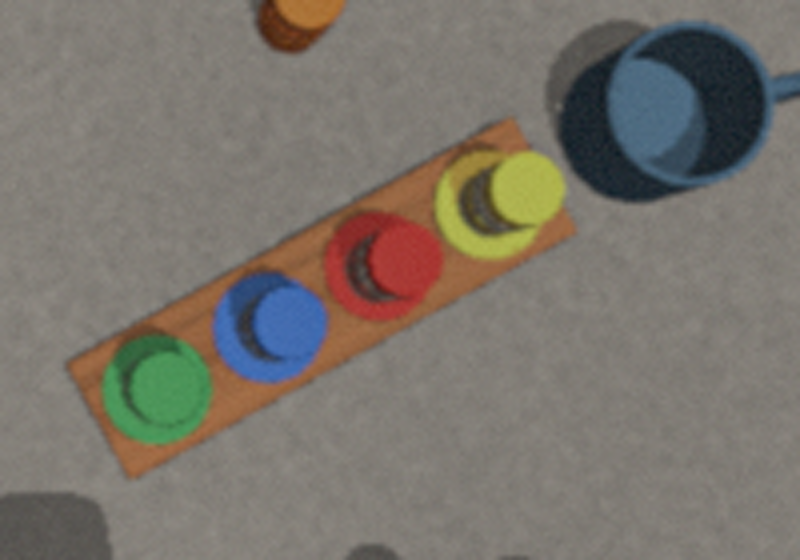

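View pics/t_rack.png

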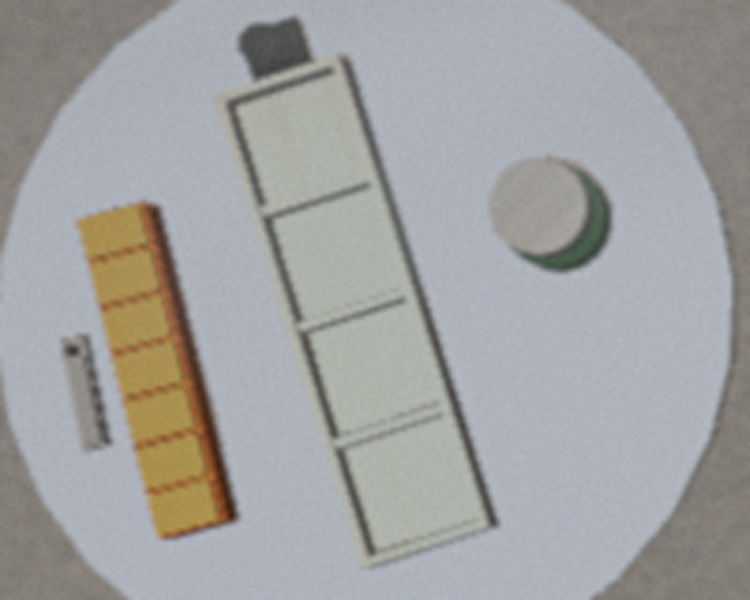

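```bash
cat > h.py <<'E'
import numpy as np
from cell import *
def px2w(n,uv,z):
    c=get_calibration(n);K=np.array(c["intrinsics"]);T=np.array(c["pose"])
    d=T[:3,:3]@np.linalg.solve(K,[uv[0],uv[1],1.]);o=T[:3,3]
    return (o+d*(z-o[2])/d[2])[:2]
def crop(p,off,s): return [(p[0]+.5)/s-.5+off[0],(p[1]+.5)/s-.5+off[1]]
E
python3 - <<'E'
from h import *
np.set_printoptions(precision=1,suppress=True)
t=lambda p,z:px2w("top",crop(p,(310,160),4),z)
r=lambda p,z:px2w("top",crop(p,(60,130),3.75),z)
C=np.array([t(p,10) for p in[(512,117),(577,233),(133,479),(67,365)]]);print("tray",C,np.linalg.norm(C-np.roll(C,1,0),axis=1),C.mean(0))
B=np.array([t(p,84) for p in[(528,189),(406,256),(290,324),(171,388)]]);print("bot y r b g",B,np.linalg.norm(np.diff(B,axis=0),axis=1),B.mean(0))
print("mug",t((691,104),85))
M=np.array([t(p,14) for p in[(491,203),(380,265),(271,326),(157,388)]]);print("mats",M)
R=np.array([r(p,40) for p in[(218,95),(342,57),(490,527),(366,566)]]);print("rack",R,np.linalg.norm(R-np.roll(R,1,0),axis=1),R.mean(0))
k=(R[0]+R[1])/2-(R[2]+R[3])/2;u=k/np.linalg.norm(k);print("knobdir",u,np.arctan2(u[1],u[0]))
print("jar",r((540,205),62), "jar @82",r((540,205),82))
for y in(-93,-31,31,93): print(y,R.mean(0)+u*y)
d=B[0]-B[3];print("trayang",np.arctan2(d[1],d[0]))
for rr,th in((B.mean(0),np.arctan2(d[1],d[0])),(R.mean(0),np.arctan2(u[1],u[0]))):
    print("j1~",np.arctan2(rr[1],rr[0]))
E
```

```text
tray [[ 577.1 -297. ]
 [ 520.  -327.9]
 [ 400.8 -110.2]
 [ 456.2  -78.4]] [249.8  64.9 248.2  63.9] [ 488.6 -203.4]
bot y r b g [[ 534.1 -284.9]
 [ 504.  -229.5]
 [ 473.5 -177. ]
 [ 444.9 -123.3]] [63.1 60.7 60.8] [ 489.1 -203.7]
mug [ 572.4 -358.9]
mats [[ 534.5 -285.1]
 [ 504.4 -230.7]
 [ 474.8 -177.4]
 [ 444.9 -121.8]]
rack [[639.2 318.4]
 [658.6 255.8]
 [420.3 178.3]
 [401.  240.2]] [250.7  65.5 250.5  64.8] [529.8 248.2]
knobdir [1.  0.3] 0.31595684686479575
jar [579.4 149.6] jar @82 [576.4 145. ]
-93 [441.4 219.3]
-31 [500.3 238.5]
31 [559.2 257.8]
93 [618.2 277.1]
trayang -1.0664785651483357
j1~ -0.3945375356125358
j1~ 0.43809422270012965
```

Spacings and sizes agree to about 2 mm: the rack comes out at 250×65 and the tray at 249×64. The order from the mug is yellow, red, blue, green. I'll go above yellow first, with the jaws across the row (yaw 2.075).

>>> carry_out --series '[{"delta_pos":[46,30,0],"turn":[0,0,0.18],"hand":0.8},{"delta_pos":[92,60,0],"turn":[0,0,0.36],"hand":0.8},{"delta_pos":[139,90,0],"turn":[0,0,0.54],"hand":0.8},{"delta_pos":[185,120,0],"turn":[0,0,0.72],"hand":0.8},{"delta_pos":[231,150,0],"turn":[0,0,0.9],"hand":0.8},{"delta_pos":[278,180,0],"turn":[0,0,1.08],"hand":0.8},{"delta_pos":[324,210,0],"turn":[0,0,1.26],"hand":0.8},{"delta_pos":[370,240,0],"turn":[0,0,1.44],"hand":0.8}]' --squeeze 15

```text
clock: 1.1
eef_pos: [535.3, -283.7, 184.9]
eef_rot: [-3.141, -0.0, 1.749]
wrist_force: [-0.4, -1.2, 0.2]
finger_gap: 74.8
```

>>> carry_out --series '[{"delta_pos":[0,0,0],"turn":[0,0,0.18],"hand":0.8},{"delta_pos":[0,0,0],"turn":[0,0,0.332],"hand":0.8},{"delta_pos":[0,0,0],"turn":[0,0,0.332],"hand":0.8},{"delta_pos":[0,0,0],"turn":[0,0,0.332],"hand":0.8}]'

```text
clock: 1.6
eef_pos: [533.9, -285.0, 185.0]
eef_rot: [-3.141, -0.0, 2.071]
wrist_force: [-0.3, -0.4, 0.2]
finger_gap: 75.5
```

```bash
python3 - <<'E'
from h import *
import cv2
s=read_state();print(s["clock"],s["eef_pos"],s["eef_rot"],s["joints"],s["finger_gap"])
cv2.imwrite("pics/side1.png",camera("side")[:,:,::-1])
cv2.imwrite("pics/top1.png",camera("top")[:,:,::-1])
E
```

```text
1.6 [ 533.8822387  -285.03784107  185.01114417] [-3.14146748e+00 -2.30871803e-04  2.07115517e+00] [-5.50910512e-01  4.24188061e-01  1.35328035e+00  6.09093379e-06
  1.36438680e+00 -1.05127062e+00] 75.49311533259942
```

View pics/side1.png

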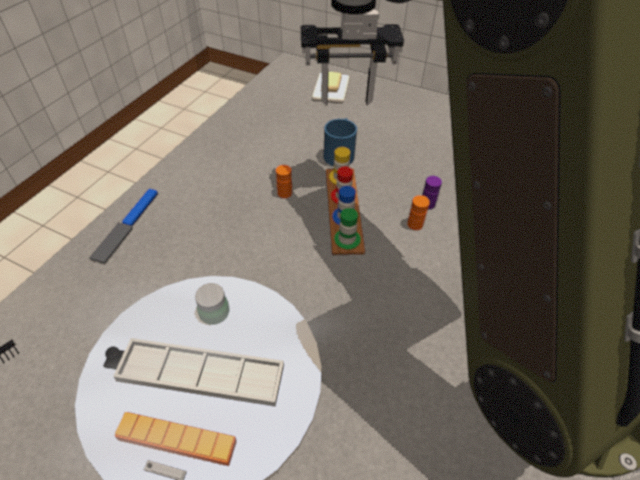

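View pics/top1.png

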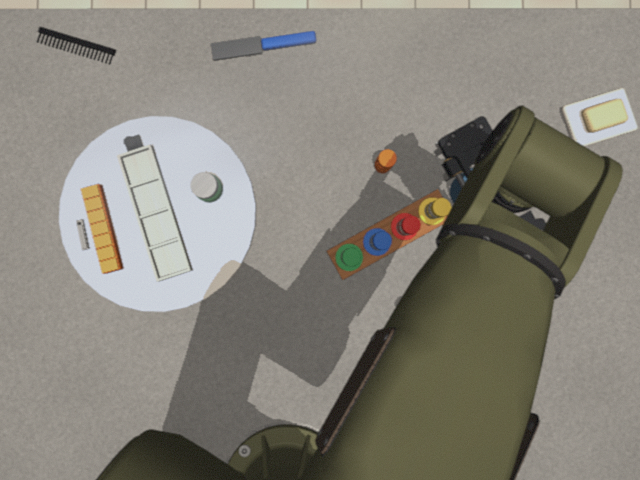

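Side view: the gripper at (350,60) has its jaws across the row, and the pose matches to 1 mm. Next I descend on yellow and close on it.

>>> carry_out --series '[{"delta_pos":[0,0,-50],"turn":[0,0,0],"hand":0.7},{"delta_pos":[0,0,-95],"turn":[0,0,0],"hand":0.7},{"delta_pos":[0,0,-125],"turn":[0,0,0],"hand":0.7},{"delta_pos":[0,0,-144],"turn":[0,0,0],"hand":0.7},{"delta_pos":[0,0,-144],"turn":[0,0,0],"hand":0.7},{"delta_pos":[0,0,-144],"turn":[0,0,0],"hand":0.2},{"delta_pos":[0,0,-144],"turn":[0,0,0],"hand":0.2},{"delta_pos":[0,0,-144],"turn":[0,0,0],"hand":0.2}]' --squeeze 15

```text
clock: 2.7
eef_pos: [534.3, -285.1, 41.9]
eef_rot: [3.141, 0.001, 2.075]
wrist_force: [0.5, 0.2, 0.1]
finger_gap: 39.6
```

>>> carry_out --series '[{"delta_pos":[0,0,0],"turn":[0,0,0],"hand":0.2},{"delta_pos":[0,0,0],"turn":[0,0,0],"hand":0.2},{"delta_pos":[0,0,5],"turn":[0,0,0],"hand":0.2},{"delta_pos":[0,0,30],"turn":[0,0,0],"hand":0.2},{"delta_pos":[0,0,70],"turn":[0,0,0],"hand":0.2},{"delta_pos":[0,0,115],"turn":[0,0,0],"hand":0.2},{"delta_pos":[0,0,144],"turn":[0,0,0],"hand":0.2},{"delta_pos":[0,0,144],"turn":[0,0,0],"hand":0.2}]'

```text
clock: 3.7
eef_pos: [534.6, -285.4, 187.3]
eef_rot: [3.14, 0.003, 2.075]
wrist_force: [0.0, -0.1, -1.2]
finger_gap: 33.6
```

```bash
python3 - <<'E'
from h import *
import cv2
s=read_state();print(s["clock"],s["eef_pos"],s["finger_gap"],s["wrist_force"])
cv2.imwrite("pics/side2.png",camera("side")[:,:,::-1])
E
```

```text
3.7 [ 534.61543586 -285.36099235  187.29893009] 33.628586632330055 [ 0.01594345 -0.05841224 -1.2139137 ]
```

View pics/side2.png

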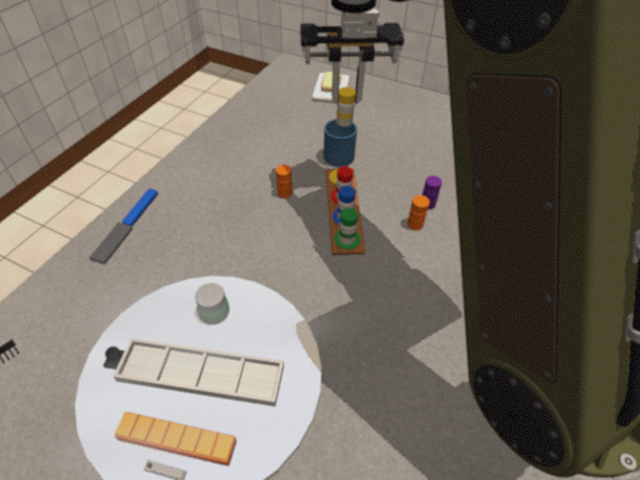

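The yellow bottle hangs upright in the jaws at (345,107), gap 33.6 mm. Next I carry it over the plain-end cell at (441,219).

>>> carry_out --series '[{"delta_pos":[-3,18,0],"turn":[0,0,0.05],"hand":0.2},{"delta_pos":[-10,54,0],"turn":[0,0,0.15],"hand":0.2},{"delta_pos":[-18,98,0],"turn":[0,0,0.27],"hand":0.2},{"delta_pos":[-26,142,0],"turn":[0,0,0.39],"hand":0.2},{"delta_pos":[-34,186,0],"turn":[0,0,0.51],"hand":0.2},{"delta_pos":[-42,230,0],"turn":[0,0,0.63],"hand":0.2},{"delta_pos":[-50,274,0],"turn":[0,0,0.75],"hand":0.2},{"delta_pos":[-58,318,0],"turn":[0,0,0.87],"hand":0.2}]'

```text
clock: 4.75
eef_pos: [474.4, 35.1, 183.9]
eef_rot: [-3.141, -0.002, 2.951]
wrist_force: [0.3, 0.4, -1.4]
finger_gap: 33.6
```

>>> carry_out --series '[{"delta_pos":[-8,44,0],"turn":[0,0,0.12],"hand":0.2},{"delta_pos":[-16,88,0],"turn":[0,0,0.24],"hand":0.2},{"delta_pos":[-24,132,0],"turn":[0,0,0.36],"hand":0.2},{"delta_pos":[-31,168,0],"turn":[0,0,0.46],"hand":0.2},{"delta_pos":[-35,186,0],"turn":[0,0,0.513],"hand":0.2},{"delta_pos":[-35,186,0],"turn":[0,0,0.513],"hand":0.2},{"delta_pos":[-35,186,-20],"turn":[0,0,0.513],"hand":0.2},{"delta_pos":[-35,186,-50],"turn":[0,0,0.513],"hand":0.2}]'

```text
clock: 5.75
eef_pos: [441.5, 218.0, 134.8]
eef_rot: [-3.141, 0.001, -2.828]
wrist_force: [0.2, -0.5, -1.3]
finger_gap: 33.5
```

```bash
python3 - <<'E'
from h import *
import cv2
s=read_state();print(s["clock"],s["eef_pos"],s["eef_rot"],s["joints"],s["finger_gap"])
cv2.imwrite("pics/side3.png",camera("side")[:,:,::-1])
cv2.imwrite("pics/top3.png",camera("top")[:,:,::-1])
E
```

```text
5.75 [441.455464   218.0114253  134.83586943] [-3.14146376e+00  1.26695811e-03 -2.82752930e+00] [ 3.84436546e-01  2.21008850e-01  1.74317538e+00 -2.35788116e-04
  1.17615367e+00 -1.50033253e+00] 33.497892454561764
```

View pics/side3.png

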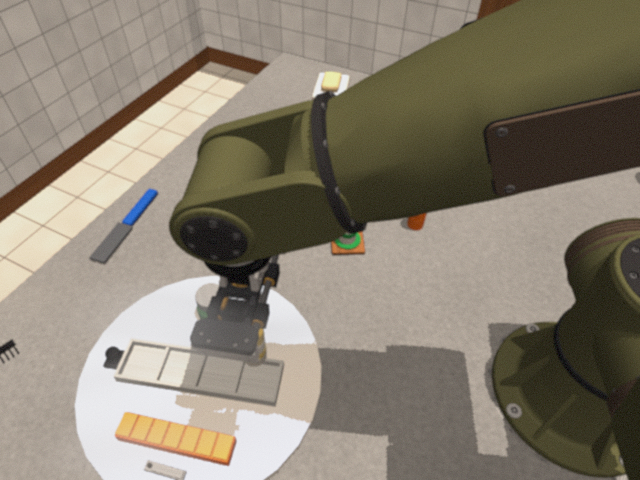

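View pics/top3.png

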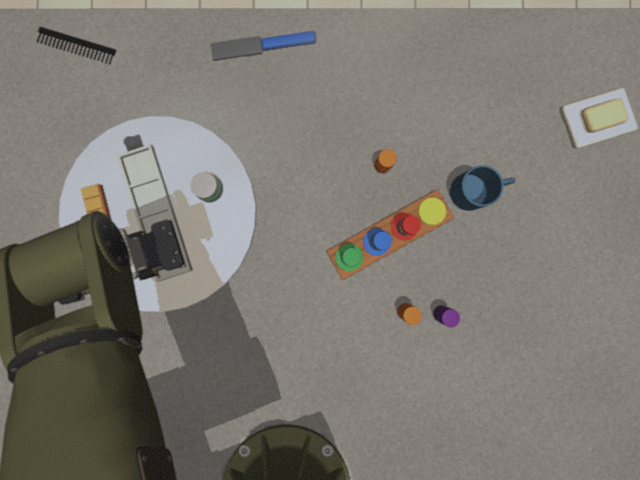

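The gripper is over the plain-end cell and the tray's yellow mat is empty; the mug hasn't moved. Lowering and releasing.

>>> carry_out --series '[{"delta_pos":[0,1,-25],"turn":[0,0,0],"hand":0.2},{"delta_pos":[0,1,-50],"turn":[0,0,0],"hand":0.2},{"delta_pos":[0,1,-68],"turn":[0,0,0],"hand":0.2},{"delta_pos":[0,1,-77],"turn":[0,0,0],"hand":0.2},{"delta_pos":[0,1,-80],"turn":[0,0,0],"hand":0.2},{"delta_pos":[0,1,-80],"turn":[0,0,0],"hand":0.2},{"delta_pos":[0,1,-80],"turn":[0,0,0],"hand":0.6},{"delta_pos":[0,1,-80],"turn":[0,0,0],"hand":0.6}]'

```text
clock: 6.85
eef_pos: [441.2, 220.1, 55.6]
eef_rot: [3.142, 0.001, -2.825]
wrist_force: [0.9, -0.3, 0.1]
finger_gap: 50.3
```

>>> carry_out --series '[{"delta_pos":[0,0,0],"turn":[0,0,0],"hand":0.6},{"delta_pos":[0,0,10],"turn":[0,0,0],"hand":0.6},{"delta_pos":[0,0,40],"turn":[0,0,0],"hand":0.6},{"delta_pos":[0,0,85],"turn":[0,0,0],"hand":0.6},{"delta_pos":[0,0,130],"turn":[0,0,0],"hand":0.6}]'

```text
clock: 7.48
eef_pos: [440.8, 220.0, 187.3]
eef_rot: [3.142, 0.0, -2.825]
wrist_force: [0.9, -0.2, -0.6]
finger_gap: 56.3
```

>>> carry_out --series '[{"delta_pos":[8,-56,0],"turn":[0,0,-0.17],"hand":0.7},{"delta_pos":[16,-112,0],"turn":[0,0,-0.34],"hand":0.7},{"delta_pos":[24,-168,0],"turn":[0,0,-0.51],"hand":0.7},{"delta_pos":[32,-224,0],"turn":[0,0,-0.69],"hand":0.7},{"delta_pos":[40,-280,0],"turn":[0,0,-0.86],"hand":0.7},{"delta_pos":[48,-336,0],"turn":[0,0,-1.03],"hand":0.7},{"delta_pos":[56,-392,0],"turn":[0,0,-1.21],"hand":0.7},{"delta_pos":[63,-449,0],"turn":[0,0,-1.383],"hand":0.7}]'

```text
clock: 8.48
eef_pos: [504.0, -230.9, 186.0]
eef_rot: [3.141, 0.001, 2.069]
wrist_force: [1.0, 1.2, -0.5]
finger_gap: 65.5
```

>>> carry_out --series '[{"delta_pos":[0,0,0],"turn":[0,0,0],"hand":0.7},{"delta_pos":[0,0,0],"turn":[0,0,0],"hand":0.7}]'

```text
clock: 8.72
eef_pos: [503.9, -228.6, 185.5]
eef_rot: [3.141, -0.0, 2.076]
wrist_force: [-0.5, 0.9, 0.5]
finger_gap: 65.8
```

```bash
python3 - <<'E'
from h import *
import cv2
s=read_state();print(s["clock"],s["eef_pos"],s["eef_rot"],s["finger_gap"])
a=camera("side")[:,:,::-1].copy();b=camera("top")[:,:,::-1].copy()
cv2.imwrite("pics/side4.png",a);cv2.imwrite("pics/top4.png",b)
cv2.imwrite("pics/mix4.png",np.hstack([cv2.resize(a[260:420,60:340],None,fx=1.4,fy=2.8/2),cv2.resize(b[110:300,50:270],(390,224))]))
cv2.imwrite("pics/r4.png",cv2.resize(b[130:290,60:260],None,fx=3.75,fy=3.75,interpolation=cv2.INTER_CUBIC))
E
```

```text
8.725 [ 503.88513363 -228.58359003  185.46485424] [ 3.14149775e+00 -9.02831760e-05  2.07579731e+00] 65.8015206974259
```

View pics/r4.png

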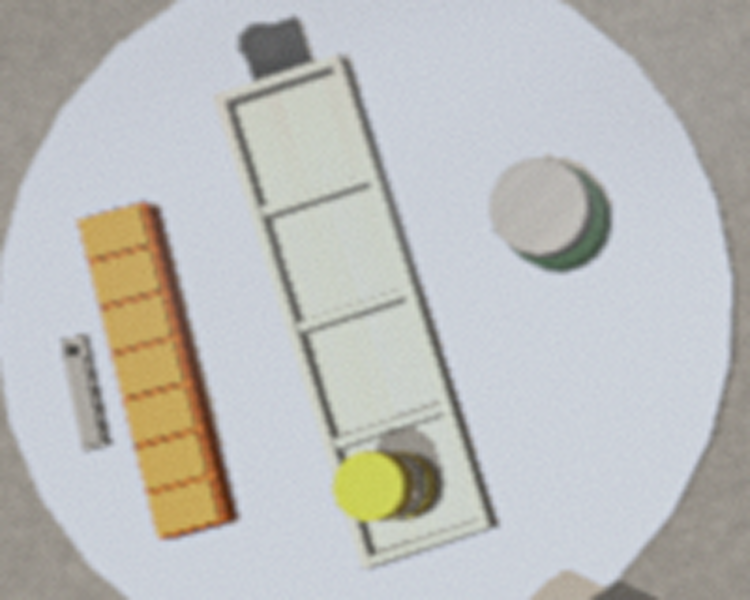

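View pics/side4.png

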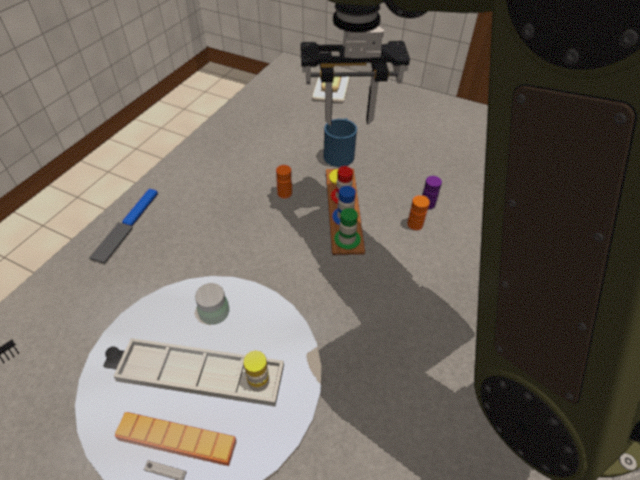

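Yellow stands upright in the plain-end cell, with its cap at crop (371,486). I'll check its position against the cell.

```bash
python3 - <<'E'
from h import *
r=lambda p,z:px2w("top",crop(p,(60,130),3.75),z)
print(r((371,486),97))
# side check: project expected rack top corners / bottle into side
c=get_calibration("side");K=np.array(c["intrinsics"]);Ti=np.linalg.inv(np.array(c["pose"]))
u=np.array([np.cos(.316),np.sin(.316)]);v=np.array([-u[1],u[0]]);o=np.array([529.8,248.2])
for nm,a,b,z in[("knobend far",126.5,33.5,40),("knobend near",126.5,-33.5,40),("plain near",-126.5,-33.5,40),("plain far",-126.5,33.5,40)]:
    P=np.append(o+u*a+v*b,[z,1]);p=K@(Ti@P)[:3];print(nm,(p[:2]/p[2]).round(1))
P=np.array([441,219.5,97,1]);p=K@(Ti@P)[:3];print("cap",(p[:2]/p[2]).round(1))
import cv2
a=cv2.imread("pics/side4.png");cv2.imwrite("pics/s4.png",cv2.resize(a[325:415,95:295],None,fx=4,fy=4,interpolation=cv2.INTER_CUBIC))
E
```

```text
[441.26129236 219.77086076]
knobend far [115.3 374.6]
knobend near [132.9 336.2]
plain near [285.3 359.1]
plain far [276.6 400.3]
cap [256.8 358.6]
```

View pics/s4.png

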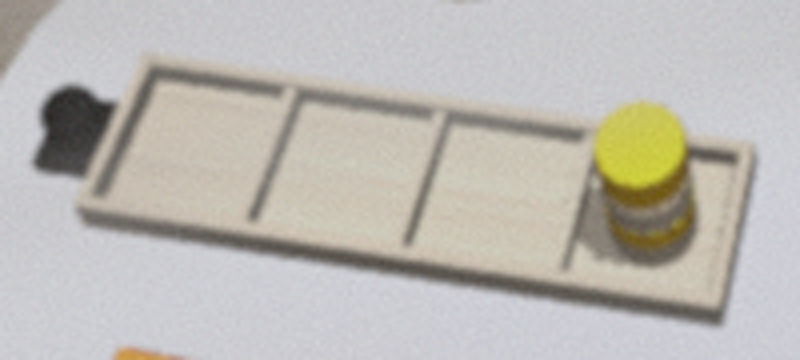

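In the side view the rack corners and the cap share the same small offset of about (−1.3,+2.7) px, which is calibration bias. So the bottle is centred in its cell relative to the rack. Red next.

>>> carry_out --series '[{"delta_pos":[0,-1,-50],"turn":[0,0,0],"hand":0.7},{"delta_pos":[0,-1,-95],"turn":[0,0,0],"hand":0.7},{"delta_pos":[0,-1,-125],"turn":[0,0,0],"hand":0.7},{"delta_pos":[0,-1,-144],"turn":[0,0,0],"hand":0.7},{"delta_pos":[0,-1,-144],"turn":[0,0,0],"hand":0.7},{"delta_pos":[0,-1,-144],"turn":[0,0,0],"hand":0.2},{"delta_pos":[0,-1,-144],"turn":[0,0,0],"hand":0.2},{"delta_pos":[0,-1,-144],"turn":[0,0,0],"hand":0.2}]' --squeeze 15

```text
clock: 9.82
eef_pos: [504.3, -230.1, 41.8]
eef_rot: [3.141, 0.001, 2.075]
wrist_force: [0.1, -0.2, 0.7]
finger_gap: 39.2
```

>>> carry_out --series '[{"delta_pos":[0,0,0],"turn":[0,0,0],"hand":0.2},{"delta_pos":[0,0,0],"turn":[0,0,0],"hand":0.2},{"delta_pos":[0,0,5],"turn":[0,0,0],"hand":0.2},{"delta_pos":[0,0,30],"turn":[0,0,0],"hand":0.2},{"delta_pos":[0,0,70],"turn":[0,0,0],"hand":0.2},{"delta_pos":[0,0,115],"turn":[0,0,0],"hand":0.2},{"delta_pos":[0,0,144],"turn":[0,0,0],"hand":0.2},{"delta_pos":[0,0,144],"turn":[0,0,0],"hand":0.2}]'

```text
clock: 10.82
eef_pos: [504.7, -230.3, 187.0]
eef_rot: [3.14, 0.003, 2.075]
wrist_force: [0.2, 0.4, -1.5]
finger_gap: 33.8
```

>>> carry_out --series '[{"delta_pos":[0,18,0],"turn":[0,0,0.05],"hand":0.2},{"delta_pos":[0,50,0],"turn":[0,0,0.15],"hand":0.2},{"delta_pos":[-1,90,0],"turn":[0,0,0.27],"hand":0.2},{"delta_pos":[-1,130,0],"turn":[0,0,0.39],"hand":0.2},{"delta_pos":[-2,170,0],"turn":[0,0,0.51],"hand":0.2},{"delta_pos":[-2,210,0],"turn":[0,0,0.63],"hand":0.2},{"delta_pos":[-2,250,0],"turn":[0,0,0.75],"hand":0.2},{"delta_pos":[-3,290,0],"turn":[0,0,0.87],"hand":0.2}]'

```text
clock: 11.82
eef_pos: [499.7, 62.2, 183.5]
eef_rot: [-3.141, -0.003, 2.951]
wrist_force: [0.4, -0.0, -1.0]
finger_gap: 33.5
```

>>> carry_out --series '[{"delta_pos":[0,40,0],"turn":[0,0,0.12],"hand":0.2},{"delta_pos":[0,80,0],"turn":[0,0,0.24],"hand":0.2},{"delta_pos":[-1,120,0],"turn":[0,0,0.36],"hand":0.2},{"delta_pos":[-1,155,0],"turn":[0,0,0.46],"hand":0.2},{"delta_pos":[-1,178,0],"turn":[0,0,0.513],"hand":0.2},{"delta_pos":[-1,178,0],"turn":[0,0,0.513],"hand":0.2},{"delta_pos":[-1,178,-20],"turn":[0,0,0.513],"hand":0.2},{"delta_pos":[-1,178,-50],"turn":[0,0,0.513],"hand":0.2}]'

```text
clock: 12.82
eef_pos: [499.6, 237.6, 134.2]
eef_rot: [-3.142, -0.0, -2.826]
wrist_force: [0.7, -0.2, -0.5]
finger_gap: 33.6
```

>>> carry_out --series '[{"delta_pos":[0,0,-25],"turn":[0,0,0],"hand":0.2},{"delta_pos":[0,0,-50],"turn":[0,0,0],"hand":0.2},{"delta_pos":[0,0,-68],"turn":[0,0,0],"hand":0.2},{"delta_pos":[0,0,-77],"turn":[0,0,0],"hand":0.2},{"delta_pos":[0,0,-80],"turn":[0,0,0],"hand":0.2},{"delta_pos":[0,0,-80],"turn":[0,0,0],"hand":0.2},{"delta_pos":[0,0,-80],"turn":[0,0,0],"hand":0.6},{"delta_pos":[0,0,-80],"turn":[0,0,0],"hand":0.6}]'

```text
clock: 13.82
eef_pos: [500.2, 238.1, 55.6]
eef_rot: [3.142, 0.001, -2.825]
wrist_force: [0.3, 0.6, -0.3]
finger_gap: 50.3
```

>>> carry_out --series '[{"delta_pos":[0,0,0],"turn":[0,0,0],"hand":0.6},{"delta_pos":[0,0,10],"turn":[0,0,0],"hand":0.6},{"delta_pos":[0,0,40],"turn":[0,0,0],"hand":0.6},{"delta_pos":[0,0,85],"turn":[0,0,0],"hand":0.6},{"delta_pos":[0,0,130],"turn":[0,0,0],"hand":0.6}]'

```text
clock: 14.45
eef_pos: [499.8, 238.0, 187.3]
eef_rot: [3.142, 0.0, -2.825]
wrist_force: [-0.1, 1.0, -0.7]
finger_gap: 56.2
```

>>> carry_out --series '[{"delta_pos":[-3,-52,0],"turn":[0,0,-0.17],"hand":0.7},{"delta_pos":[-6,-104,0],"turn":[0,0,-0.34],"hand":0.7},{"delta_pos":[-9,-156,0],"turn":[0,0,-0.51],"hand":0.7},{"delta_pos":[-12,-208,0],"turn":[0,0,-0.69],"hand":0.7},{"delta_pos":[-16,-260,0],"turn":[0,0,-0.86],"hand":0.7},{"delta_pos":[-20,-312,0],"turn":[0,0,-1.03],"hand":0.7},{"delta_pos":[-23,-364,0],"turn":[0,0,-1.21],"hand":0.7},{"delta_pos":[-26,-415,0],"turn":[0,0,-1.383],"hand":0.7}]'

```text
clock: 15.45
eef_pos: [473.7, -178.7, 186.1]
eef_rot: [3.141, 0.001, 2.069]
wrist_force: [0.2, 1.0, 0.5]
finger_gap: 65.7
```

>>> carry_out --series '[{"delta_pos":[0,0,0],"turn":[0,0,0],"hand":0.7},{"delta_pos":[0,0,0],"turn":[0,0,0],"hand":0.7}]'

```text
clock: 15.7
eef_pos: [474.0, -176.6, 185.5]
eef_rot: [3.141, 0.0, 2.076]
wrist_force: [0.1, -0.7, -0.3]
finger_gap: 65.7
```

```bash
python3 - <<'E'
from h import *
import cv2
s=read_state();print(s["clock"],s["eef_pos"],s["eef_rot"],s["finger_gap"])
b=camera("top")[:,:,::-1].copy()
cv2.imwrite("pics/top5.png",b)
E
```

```text
15.7 [ 474.00313944 -176.56854599  185.53195885] [3.14131501e+00 9.24814869e-05 2.07603680e+00] 65.73333666766037
```

View pics/top5.png

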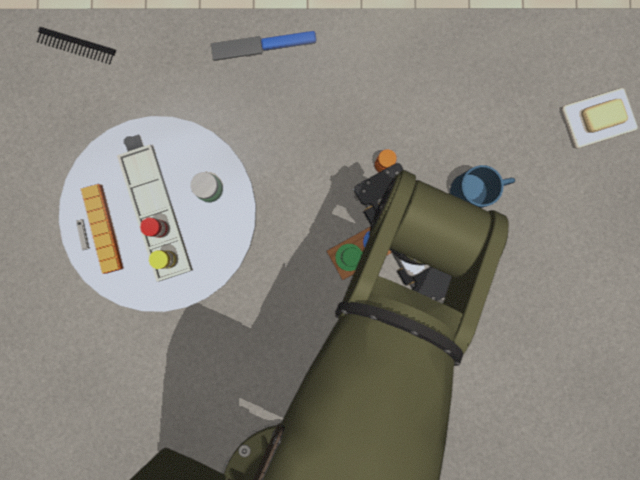

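Red's cap at (150,227) is in the second cell and yellow's at (159,260) is unchanged. The mug is still at (475,187). Blue next.

>>> carry_out --series '[{"delta_pos":[0,0,-50],"turn":[0,0,0],"hand":0.7},{"delta_pos":[0,0,-95],"turn":[0,0,0],"hand":0.7},{"delta_pos":[0,0,-125],"turn":[0,0,0],"hand":0.7},{"delta_pos":[0,0,-144],"turn":[0,0,0],"hand":0.7},{"delta_pos":[0,0,-144],"turn":[0,0,0],"hand":0.7},{"delta_pos":[0,0,-144],"turn":[0,0,0],"hand":0.2},{"delta_pos":[0,0,-144],"turn":[0,0,0],"hand":0.2},{"delta_pos":[0,0,-144],"turn":[0,0,0],"hand":0.2}]' --squeeze 15

```text
clock: 16.75
eef_pos: [474.3, -177.0, 41.8]
eef_rot: [3.141, 0.001, 2.075]
wrist_force: [0.2, 0.0, -0.1]
finger_gap: 39.3
```

>>> carry_out --series '[{"delta_pos":[0,0,0],"turn":[0,0,0],"hand":0.2},{"delta_pos":[0,0,0],"turn":[0,0,0],"hand":0.2},{"delta_pos":[0,0,5],"turn":[0,0,0],"hand":0.2},{"delta_pos":[0,0,30],"turn":[0,0,0],"hand":0.2},{"delta_pos":[0,0,70],"turn":[0,0,0],"hand":0.2},{"delta_pos":[0,0,115],"turn":[0,0,0],"hand":0.2},{"delta_pos":[0,0,144],"turn":[0,0,0],"hand":0.2},{"delta_pos":[0,0,144],"turn":[0,0,0],"hand":0.2}]'

```text
clock: 17.75
eef_pos: [474.6, -177.3, 187.0]
eef_rot: [3.14, 0.003, 2.075]
wrist_force: [1.5, -0.7, -1.1]
finger_gap: 33.6
```

>>> carry_out --series '[{"delta_pos":[3,17,0],"turn":[0,0,0.05],"hand":0.2},{"delta_pos":[9,48,0],"turn":[0,0,0.15],"hand":0.2},{"delta_pos":[17,86,0],"turn":[0,0,0.27],"hand":0.2},{"delta_pos":[24,124,0],"turn":[0,0,0.39],"hand":0.2},{"delta_pos":[32,162,0],"turn":[0,0,0.51],"hand":0.2},{"delta_pos":[39,200,0],"turn":[0,0,0.63],"hand":0.2},{"delta_pos":[46,238,0],"turn":[0,0,0.75],"hand":0.2},{"delta_pos":[54,276,0],"turn":[0,0,0.87],"hand":0.2}]'

```text
clock: 18.75
eef_pos: [527.1, 101.3, 183.5]
eef_rot: [-3.141, -0.003, 2.951]
wrist_force: [-0.3, -0.5, -0.5]
finger_gap: 33.8
```

>>> carry_out --series '[{"delta_pos":[7,38,0],"turn":[0,0,0.12],"hand":0.2},{"delta_pos":[15,76,0],"turn":[0,0,0.24],"hand":0.2},{"delta_pos":[22,114,0],"turn":[0,0,0.36],"hand":0.2},{"delta_pos":[28,142,0],"turn":[0,0,0.46],"hand":0.2},{"delta_pos":[31,159,0],"turn":[0,0,0.513],"hand":0.2},{"delta_pos":[31,159,0],"turn":[0,0,0.513],"hand":0.2},{"delta_pos":[31,159,-20],"turn":[0,0,0.513],"hand":0.2},{"delta_pos":[31,159,-50],"turn":[0,0,0.513],"hand":0.2}]'

```text
clock: 19.75
eef_pos: [559.2, 257.1, 135.1]
eef_rot: [-3.141, 0.001, -2.828]
wrist_force: [-0.1, 0.4, -0.8]
finger_gap: 33.4
```

>>> carry_out --series '[{"delta_pos":[0,0,-25],"turn":[0,0,0],"hand":0.2},{"delta_pos":[0,0,-50],"turn":[0,0,0],"hand":0.2},{"delta_pos":[0,0,-68],"turn":[0,0,0],"hand":0.2},{"delta_pos":[0,0,-77],"turn":[0,0,0],"hand":0.2},{"delta_pos":[0,0,-80],"turn":[0,0,0],"hand":0.2},{"delta_pos":[0,0,-80],"turn":[0,0,0],"hand":0.2},{"delta_pos":[0,0,-80],"turn":[0,0,0],"hand":0.6},{"delta_pos":[0,0,-80],"turn":[0,0,0],"hand":0.6}]'

```text
clock: 20.75
eef_pos: [559.2, 258.1, 55.7]
eef_rot: [3.142, 0.001, -2.825]
wrist_force: [-0.6, 0.8, -0.5]
finger_gap: 50.2
```

>>> carry_out --series '[{"delta_pos":[0,0,0],"turn":[0,0,0],"hand":0.6},{"delta_pos":[0,0,10],"turn":[0,0,0],"hand":0.6},{"delta_pos":[0,0,40],"turn":[0,0,0],"hand":0.6},{"delta_pos":[0,0,85],"turn":[0,0,0],"hand":0.6},{"delta_pos":[0,0,130],"turn":[0,0,0],"hand":0.6}]'

```text
clock: 21.38
eef_pos: [558.9, 258.0, 187.3]
eef_rot: [3.142, 0.0, -2.825]
wrist_force: [0.7, 0.0, 0.0]
finger_gap: 56.8
```

>>> carry_out --series '[{"delta_pos":[-14,-48,0],"turn":[0,0,-0.17],"hand":0.7},{"delta_pos":[-28,-95,0],"turn":[0,0,-0.34],"hand":0.7},{"delta_pos":[-43,-143,0],"turn":[0,0,-0.51],"hand":0.7},{"delta_pos":[-57,-190,0],"turn":[0,0,-0.69],"hand":0.7},{"delta_pos":[-71,-238,0],"turn":[0,0,-0.86],"hand":0.7},{"delta_pos":[-85,-286,0],"turn":[0,0,-1.03],"hand":0.7},{"delta_pos":[-100,-334,0],"turn":[0,0,-1.21],"hand":0.7},{"delta_pos":[-114,-381,0],"turn":[0,0,-1.383],"hand":0.7}]'

```text
clock: 22.38
eef_pos: [444.4, -124.4, 186.1]
eef_rot: [3.141, 0.001, 2.069]
wrist_force: [0.8, 0.8, -0.1]
finger_gap: 65.8
```

>>> carry_out --series '[{"delta_pos":[0,0,0],"turn":[0,0,0],"hand":0.7},{"delta_pos":[0,0,0],"turn":[0,0,0],"hand":0.7}]'

```text
clock: 22.62
eef_pos: [445.2, -122.7, 185.7]
eef_rot: [3.141, 0.0, 2.076]
wrist_force: [0.6, 0.4, 0.9]
finger_gap: 65.7
```

```bash
python3 - <<'E'
from h import *
import cv2
s=read_state();print(s["clock"],s["eef_pos"],s["eef_rot"],s["finger_gap"])
cv2.imwrite("pics/side6.png",camera("side")[:,:,::-1])
E
```

```text
22.625 [ 445.1905417  -122.69379552  185.65505566] [3.14102416e+00 4.13742354e-04 2.07594552e+00] 65.65293158336334
```

View pics/side6.png

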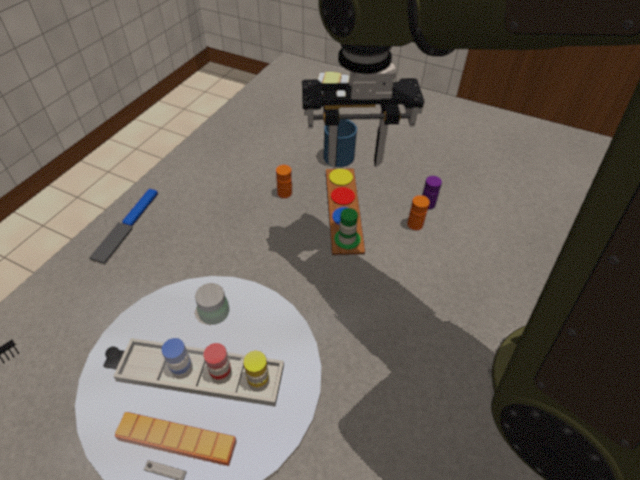

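Blue (176,355), red (217,362) and yellow (256,370) stand upright in their cells, and only green (347,228) is left on the tray.

>>> carry_out --series '[{"delta_pos":[0,0,-50],"turn":[0,0,0],"hand":0.7},{"delta_pos":[0,0,-95],"turn":[0,0,0],"hand":0.7},{"delta_pos":[0,0,-125],"turn":[0,0,0],"hand":0.7},{"delta_pos":[0,0,-144],"turn":[0,0,0],"hand":0.7},{"delta_pos":[0,0,-144],"turn":[0,0,0],"hand":0.7},{"delta_pos":[0,0,-144],"turn":[0,0,0],"hand":0.2},{"delta_pos":[0,0,-144],"turn":[0,0,0],"hand":0.2},{"delta_pos":[0,0,-144],"turn":[0,0,0],"hand":0.2}]' --squeeze 15

```text
clock: 23.68
eef_pos: [445.3, -123.0, 41.7]
eef_rot: [3.141, 0.001, 2.075]
wrist_force: [0.2, -0.1, -0.8]
finger_gap: 39.2
```

>>> carry_out --series '[{"delta_pos":[0,0,0],"turn":[0,0,0],"hand":0.2},{"delta_pos":[0,0,0],"turn":[0,0,0],"hand":0.2},{"delta_pos":[0,0,5],"turn":[0,0,0],"hand":0.2},{"delta_pos":[0,0,30],"turn":[0,0,0],"hand":0.2},{"delta_pos":[0,0,70],"turn":[0,0,0],"hand":0.2},{"delta_pos":[0,0,115],"turn":[0,0,0],"hand":0.2},{"delta_pos":[0,0,144],"turn":[0,0,0],"hand":0.2},{"delta_pos":[0,0,144],"turn":[0,0,0],"hand":0.2}]'

```text
clock: 24.68
eef_pos: [445.7, -123.2, 186.9]
eef_rot: [3.139, 0.003, 2.075]
wrist_force: [0.2, 0.4, -0.9]
finger_gap: 33.5
```

>>> carry_out --series '[{"delta_pos":[7,16,0],"turn":[0,0,0.05],"hand":0.2},{"delta_pos":[19,45,0],"turn":[0,0,0.15],"hand":0.2},{"delta_pos":[34,79,0],"turn":[0,0,0.27],"hand":0.2},{"delta_pos":[49,113,0],"turn":[0,0,0.39],"hand":0.2},{"delta_pos":[64,148,0],"turn":[0,0,0.51],"hand":0.2},{"delta_pos":[79,183,0],"turn":[0,0,0.63],"hand":0.2},{"delta_pos":[94,218,0],"turn":[0,0,0.75],"hand":0.2},{"delta_pos":[109,252,0],"turn":[0,0,0.87],"hand":0.2}]'

```text
clock: 25.68
eef_pos: [553.8, 130.2, 183.3]
eef_rot: [-3.141, -0.002, 2.949]
wrist_force: [0.3, -0.7, -0.5]
finger_gap: 33.7
```

>>> carry_out --series '[{"delta_pos":[15,35,0],"turn":[0,0,0.12],"hand":0.2},{"delta_pos":[30,70,0],"turn":[0,0,0.24],"hand":0.2},{"delta_pos":[45,104,0],"turn":[0,0,0.36],"hand":0.2},{"delta_pos":[58,133,0],"turn":[0,0,0.46],"hand":0.2},{"delta_pos":[64,148,0],"turn":[0,0,0.513],"hand":0.2},{"delta_pos":[64,148,0],"turn":[0,0,0.513],"hand":0.2},{"delta_pos":[64,148,-20],"turn":[0,0,0.513],"hand":0.2},{"delta_pos":[64,148,-50],"turn":[0,0,0.513],"hand":0.2}]'

```text
clock: 26.68
eef_pos: [618.0, 276.1, 134.5]
eef_rot: [-3.142, 0.001, -2.828]
wrist_force: [0.4, 0.1, -0.9]
finger_gap: 33.9
```

>>> carry_out --series '[{"delta_pos":[0,0,-25],"turn":[0,0,0],"hand":0.2},{"delta_pos":[0,0,-50],"turn":[0,0,0],"hand":0.2},{"delta_pos":[0,0,-68],"turn":[0,0,0],"hand":0.2},{"delta_pos":[0,0,-77],"turn":[0,0,0],"hand":0.2},{"delta_pos":[0,0,-80],"turn":[0,0,0],"hand":0.2},{"delta_pos":[0,0,-80],"turn":[0,0,0],"hand":0.2},{"delta_pos":[0,0,-80],"turn":[0,0,0],"hand":0.6},{"delta_pos":[0,0,-80],"turn":[0,0,0],"hand":0.6}]'

```text
clock: 27.68
eef_pos: [618.2, 277.1, 55.7]
eef_rot: [3.142, 0.001, -2.825]
wrist_force: [0.6, 0.2, 0.6]
finger_gap: 50.5
```

>>> carry_out --series '[{"delta_pos":[0,0,0],"turn":[0,0,0],"hand":0.6},{"delta_pos":[0,0,10],"turn":[0,0,0],"hand":0.6},{"delta_pos":[0,0,40],"turn":[0,0,0],"hand":0.6},{"delta_pos":[0,0,85],"turn":[0,0,0],"hand":0.6},{"delta_pos":[0,0,130],"turn":[0,0,0],"hand":0.6}]'

```text
clock: 28.3
eef_pos: [617.9, 277.0, 187.4]
eef_rot: [3.142, 0.0, -2.825]
wrist_force: [-0.3, -0.0, -0.1]
finger_gap: 56.6
```

>>> carry_out --series '[{"delta_pos":[-20,-50,0],"turn":[0,0,0],"hand":0.6},{"delta_pos":[-40,-100,0],"turn":[0,0,0],"hand":0.6},{"delta_pos":[-60,-150,0],"turn":[0,0,0],"hand":0.6},{"delta_pos":[-80,-200,0],"turn":[0,0,0],"hand":0.6},{"delta_pos":[-100,-250,0],"turn":[0,0,0],"hand":0.6},{"delta_pos":[-120,-300,0],"turn":[0,0,0],"hand":0.6},{"delta_pos":[-120,-300,0],"turn":[0,0,0],"hand":0.6}]'

```text
clock: 29.18
eef_pos: [497.4, -25.4, 186.3]
eef_rot: [-3.141, 0.001, -2.829]
wrist_force: [0.2, 0.2, 0.1]
finger_gap: 56.2
```

```bash
python3 - <<'E'
from h import *
import cv2
s=read_state();print(s["clock"],s["eef_pos"],s["eef_rot"],s["finger_gap"])
a=camera("side")[:,:,::-1].copy();b=camera("top")[:,:,::-1].copy()
cv2.imwrite("pics/side7.png",a);cv2.imwrite("pics/top7.png",b)
cv2.imwrite("pics/r7.png",cv2.resize(b[130:290,60:260],None,fx=3.75,fy=3.75,interpolation=cv2.INTER_CUBIC))
E
```

```text
29.175 [497.36417021 -25.37914756 186.28762312] [-3.14072777e+00  1.27139729e-03 -2.82906584e+00] 56.15164605691791
```

View pics/side7.png

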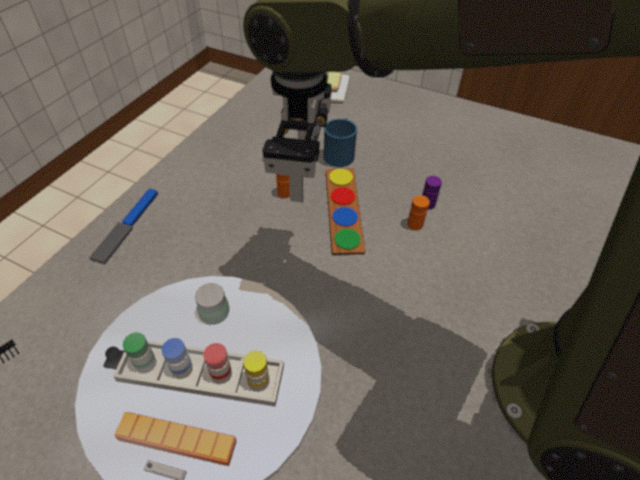

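View pics/top7.png

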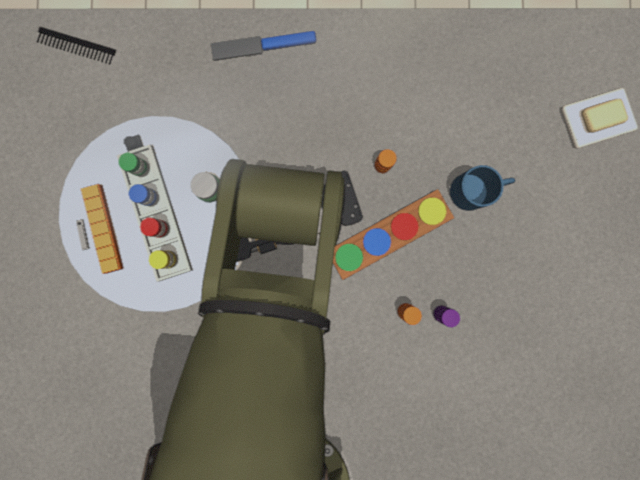

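View pics/r7.png

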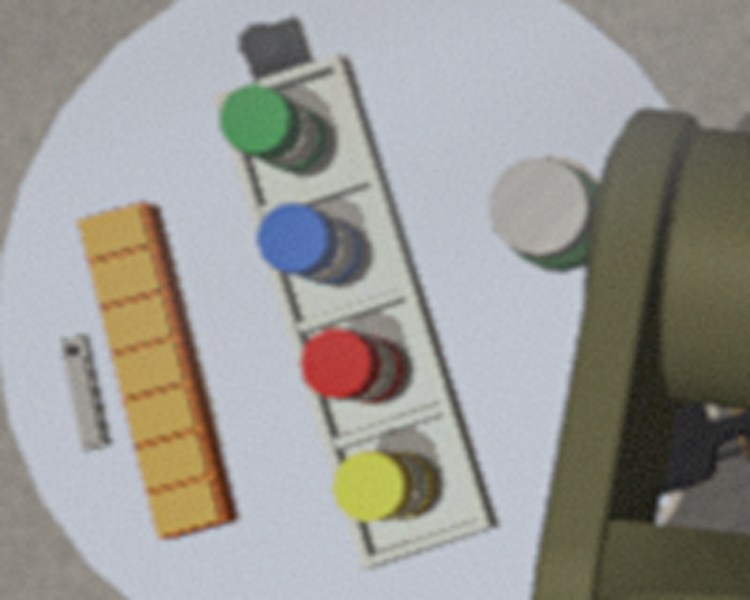

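```bash
python3 - <<'E'
from h import *
u=np.array([np.cos(.316),np.sin(.316)]);v=np.array([u[1],-u[0]]);o=np.array([529.8,248.2])
for n,p in dict(g=(257,119),b=(296,238),r=(340,363),y=(371,486)).items():
    w=px2w("top",crop(p,(60,130),3.75),97)-o;print(n,"rack x,y",(w@v).round(1),(w@u).round(1))
print(px2w("top",crop((691,104),(310,160),4),85))
sign_off()
E
```

```text
g rack x,y -0.0 90.2
b rack x,y 0.8 30.1
r rack x,y 2.9 -33.1
y rack x,y -0.5 -93.0
[ 572.364821   -358.89926671]
the job is handed in; nothing more can be done
```

All four bottles stand upright and released in the rack, in reverse order. From the plain end to the black knob they are yellow, red, blue, green, which is their order counted from the mug. I handed the job in at about 29 s of the 122 s allowed.

- **Bottle positions:** in the last top picture every bottle measured within 3 mm of its cell centre in rack x and y, against the 14 mm allowed. The measured rack positions (x, y) in mm were green (0.0, 90.2), blue (0.8, 30.1), red (2.9, −33.1) and yellow (−0.5, −93.0).
- **Mug and look-alikes:** they appear in the same place in the first and last top pictures. I judged this by eye; the mug coordinates printed at the end reused my first pixel reading, so they don't count as a fresh check.
- **Gripper:** it was clear of everything, with its TCP at 186 mm height and away from the rack.
- **Disagreements:** the side camera sat about 3 px off the top camera for the rack corners and the yellow cap alike. That is within the calibration tolerance and doesn't change where the yellow bottle sits in its cell. Rack and tray lengths also measured 2–4 mm short of their stated sizes.

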